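# Make up the hardness tester's kit stack

### The arm

A 7-joint arm with a two-finger parallel gripper is mounted at the origin on a cart in front of the work surface, level with it; the furniture and walls round the work are solid. World frame = base frame: x ahead of the robot, y to its left, z up, the work surface at z = 0. Lengths are in m, angles in rad, forces in N, time in s.
With the tool pointing down it reaches from about 0.4 to 0.875 m from the base axis. Payload 19.3 kg.
Tool frame: the origin (TCP) lies at the very end of the fingers, on their centre line; the grasp point (between the pads) lies 19 mm behind it; z points along the fingers, y is the direction in which the jaws open and shut (so a half turn about z gives the same grasp; the last joint's range is limited). The gripper opens to 85 mm and grips with 20 to 120 N. Pads are 22 mm wide; open, the fingers measure 114 mm over their backs; the gripper's body (76 mm by 85 mm) begins 54 mm behind the grasp point. The pads swing forward as they close: fully open they stand 13 mm farther back than shut.
Start: joints at [1.049, 0.521, -0.036, 1.599, 0.021, 1.021, -0.113], TCP at [0.273, -0.562, 0.231] pointing down, gripper open.
Joint ranges: [-2.91, 2.91], [-0.3, 2.13], [-1.5, 1.42], [0.17, 2.43], [-1.26, 4.41], [0.16, 1.93], [-2.52, 2.52]. Speed limits (rad/s): [1.89, 1.89, 2.39, 2.39, 3.01, 3.01, 3.01].

### API

Orientations are given as [roll, pitch, yaw] about the fixed x, y, z axes, in that order (R = Rz(yaw) Ry(pitch) Rx(roll)).
In Python, from workcell import bot gives the robot as it stands.
- The arm moves only by the tool carry_out, never from a script. Its argument "targets" is a list of rows, each a list of 7 numbers: the shift along the tool's x, y, z in mm, then the turn, a rotation vector about the tool's x, y, z in units of 6 degrees (1.0 is 6 degrees), then the closure in counts, from 0 (fully open) to 255 (shut). A call has 1 to 5 rows; each row shifts and turns the commanded pose from where the row before left it, along the tool's axes as they then stand; what a row does not reach is not made up. A row lasts 1/12 s, in which the tool goes at most 41.7 mm and 7.16 degrees, less where a joint would pass 70% of its speed; a pose out of reach is approached as far as the arm can. A call is refused whole if a number of a shift passes 41.7 or a number of a turn 1, either way. A call with a gripper value outside its range is refused whole. The fingers move at their own pace and stop on an object; "force" is the grip in N (left out, the last holds). Time passes only in rows, so rows that do not move let the fingers close. It gives the time, the measured TCP pose, the force and the opening at its end, in the units of the state.
- bot.observe(): the state, without advancing time (a new reading comes with each control period).
- bot.grab_frame(name): name is "scene" or "top"; returns a dict with "color" (400x640x3 uint8, red, green, blue), "z_map" (400x640 float32, m along the optical axis (not along the pixel's ray), 0 where there is no reading), "K" (3x3 intrinsics, pixels), "k1" (the pictures are not rectified: a ray, as slopes to the right and down, at radius r is drawn at 1 + k1 r^2 times it, then the intrinsics apply), "cam_to_world" (4x4, takes a point from camera to world coordinates). Camera axes: x right, y down, z forward; pixel columns grow to the right and rows downward; lengths in m; the calibration is good to about 2 mm. A picture is of the moment at which its call begins.
- bot.job_done(): hands the job in, once; it reports no verdict.
The state is a dict: "clock": time; "qpos": joint angles; "qd": joint speeds; "joint_efforts": joint torques, N m; "position": TCP position; "tool_rot": TCP orientation; "force": force on the tool from outside, world axes, zero at the start; "moment": the same for the moment, N m; "grip_width": finger opening in m.
Only numpy, scipy, OpenCV 4.12 (cv2) and the standard library are available. Lean on these libraries where they do the work, as an engineer would, in place of code of your own. Each camera call takes 0.05 s, during which the arm holds its last target. There are 200 camera calls.

### The job

Put the hardness tester's small kit away. On the middle of the kit stand, stack the reference block, then on it the small bearing ring lying flat, then the anvil with its shank down through the ring so that it stands on the block, and last the loupe upright on the anvil; stand the gauge pin upright in its pin cup. Leave the hex key and the micrometer where they lie.

Things in the scene. Friction and masses are not known exactly. Their poses are not given: they have to be found in the camera images.
- kit_stand: Low turned stand of dark steel, fixed to the bench: round foot 90 mm across and 6 to 8 mm high, then a narrow neck, then a flat round pad 60 mm across whose top is 18 mm above the bench. Origin: centre of the underside, on the bench; z up through the middle of the pad. Its place on the bench varies.
- pin_cup: Low round open cup of bare aluminium, fixed to the bench: outside 44 mm, bore 34 mm, rim 16 mm above the bench, inner floor 5 mm above the bench. Origin: centre of the underside, on the bench; z up. Its place varies.
- ref_block: Hardness reference block: plain solid ground-steel disc, 64 mm across and 12 mm thick, lying flat on the bench (seen from above the wider of the two solid discs; the other, 50 mm, is the head of the anvil and stands higher). Origin: centre of the underside; z up.
- small_ring: Small ground-steel bearing ring, outside 62 mm, bore about 44 mm clear, 12 mm thick, lying flat alone on the bench (the rings of 80 mm and more, lying in pairs elsewhere, do not belong to the job). Origin: centre of the underside, on the ring's axis; z up.
- anvil: Small flat anvil of steel, mushroom shaped, standing on its shank on the bench: shank 20 mm across and 13 mm high, above it a round flat head 50 mm across and 15 mm thick, 28 mm high in all. The head is wider than the small ring's bore; stood through the ring its shank reaches the block and the head is about 1 mm above the ring. Origin: centre of the shank's underside; z up.
- loupe: Eye loupe: black round barrel, 32 mm across and 26 mm high, standing upright on the small green carton. Origin: centre of the underside; z up.
- gauge_pin: Gauge pin: bright steel cylinder, 12 mm across and 30 mm high, standing on end on the bench. Origin: centre of the underside; z up.
- carton: Loose small green bearing carton, 71 x 70 mm and 30 mm high, on the bench, on which the loupe stands at the start. Origin: centre of the underside; z up. It need not be moved.
- hex_key: Bystander: black L-shaped hex key lying on the bench, 28 x 72 x 7 mm, its long arm along its y axis. Origin: about its middle, at the underside.
- micrometer: Bystander: outside micrometer lying flat on the bench, 48 x 130 x 12 mm, its length along its y axis. Origin: about its middle, at the underside.
Not all that is in view belongs to the job. Of the things that look like the anvil, the larger one is meant.

How it is judged:
At the end, for the whole second after the job is handed in: Block flat on the pad and ring flat on the block, each within 12 mm of its middle; anvil standing on the block through the ring, within 14 mm of its middle; loupe within 14 mm of the anvil's middle; pin standing in the cup. Heights within 5 mm, lean under 0.12 rad, at rest (horizontal distance between ref_block and kit_stand below 0.012 m and z of ref_block in the frame of kit_stand between 0.013 and 0.023 m and horizontal distance between small_ring and ref_block below 0.012 m and z of small_ring in the frame of ref_block between 0.007 and 0.017 m and horizontal distance between anvil and ref_block below 0.014 m and z of anvil in the frame of ref_block between 0.007 and 0.017 m and horizontal distance between loupe and anvil below 0.014 m and z of loupe in the frame of anvil between 0.023 and 0.033 m and horizontal distance between gauge_pin and pin_cup below 0.014 m and z of gauge_pin in the frame of pin_cup between 0 and 0.01 m and angle between each of ref_block, small_ring, anvil, loupe, gauge_pin's own z axis and vertical below 0.12 rad and linear speed of each of ref_block, small_ring, anvil, loupe, gauge_pin below 0.02 m/s); the robot touches nothing.
It fails at once if the hex key is pushed more than 30 mm from where it lay (distance of hex_key from where it was at the start of the episode above 0.03 m).
It fails at once if the micrometer is pushed more than 30 mm from where it lay (distance of micrometer from where it was at the start of the episode above 0.03 m).
It also fails if it takes over 117 s, if anything falls off the work surface, if the arm or the gripper's body presses on something with over 40 N, if the wrist force passes 120 N, or if a joint passes its speed limit or range.

## Working session

There is one attempt and no reset: what is moved stays moved. The work goes in short steps, Python scripts to look and compute and a tool call to move; the robot and the scene stay as the last step left them, time stands still between calls to the robot, and variables do not carry over. Pictures are saved under pics/ and viewed, about 12 in all and at most 16, crops included, and the job is handed in when it is done.

Besides the shell and the picture viewer there is one more tool, called after "Call:" by a JSON object that holds its "api" and its "payload". carry_out: Moves the arm, as the interface text tells. Its arguments: {"type":"object","properties":{"targets":{"type":"array","items":{"type":"array","items":{"type":"number"}}},"force":{"type":"number"}},"required":["targets"]}

```bash
mkdir -p pics; ls; cat > h.py <<'E'
import numpy as np, cv2
from workcell import bot
def cap(name,tag):
    f=bot.grab_frame(name); np.savez('/tmp/'+tag+'.npz',**f)
    cv2.imwrite('pics/'+tag+'.png',f['color'][:,:,::-1]); return f
def world(f,u=None,v=None):
    K=f['K'];z=f['z_map']
    H,W=z.shape
    U,V=np.meshgrid(np.arange(W),np.arange(H))
    p=cv2.undistortPoints(np.stack([U,V],-1).reshape(-1,1,2).astype(np.float64),K,np.array([float(f['k1']),0,0,0,0])).reshape(H,W,2)
    c=np.dstack([p[...,0]*z,p[...,1]*z,z])
    T=f['cam_to_world']; return c@T[:3,:3].T+T[:3,3]
E
python3 - <<'E'
from h import *
for n in ('scene','top'):
    f=cap(n,n+'0'); print(n,f['K'],f['k1'],f['cam_to_world'].round(3))
a=np.vstack([cv2.imread('pics/top0.png'),]);print(bot.observe())
E
```

```text
pics
scene [[490.56627101   0.         321.7674134 ]
 [  0.         490.56627101 204.64354246]
 [  0.           0.           1.        ]] -0.09910547365105246 [[-0.727 -0.287  0.624 -0.015]
 [-0.686  0.27  -0.675  0.788]
 [ 0.025 -0.919 -0.393  0.432]
 [ 0.     0.     0.     1.   ]]
top [[442.23827288   0.         319.12277917]
 [  0.         442.23827288 195.53700504]
 [  0.           0.           1.        ]] -0.02635093177780261 [[-0.004 -0.996  0.093  0.481]
 [-1.     0.004 -0.005  0.168]
 [ 0.005 -0.093 -0.996  0.976]
 [ 0.     0.     0.     1.   ]]
{'clock': 0.1, 'qpos': array([ 1.04880711,  0.52191616, -0.03629821,  1.59995117,  0.02122987,
        1.02111874, -0.11281277]), 'qd': array([-3.44702827e-04, -1.74034896e-03, -6.61552179e-04, -1.28123765e-03,
       -9.96500067e-04, -5.46034455e-05, -1.22829558e-03]), 'joint_efforts': array([ 3.35004850e-03, -9.28481770e+01,  1.98381163e+00, -3.70529616e+01,
        1.81412202e-02,  5.26465155e-03,  4.62175467e-05]), 'position': array([ 0.27267257, -0.56204344,  0.2308074 ]), 'tool_rot': array([-3.14059064e+00,  1.11305361e-04,  4.51755811e-01]), 'force': array([ 0.08174925,  0.09940735, -0.29860212]), 'moment': array([-0.01349563,  0.03222996,  0.02778653]), 'grip_width': 0.08540688515824432}
```

View pics/top0.png

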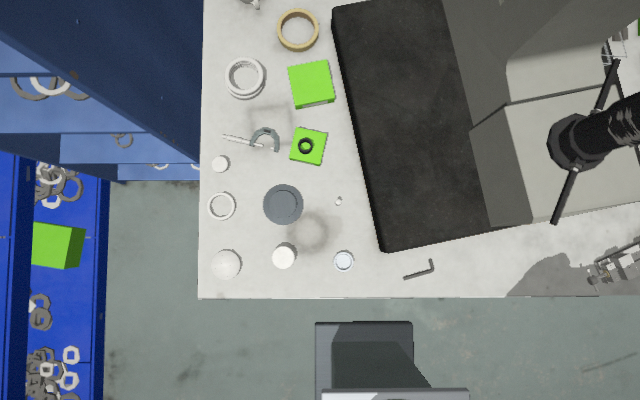

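View pics/scene0.png

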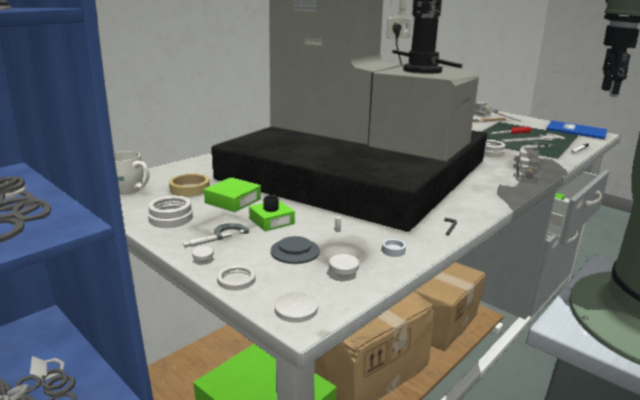

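```bash
python3 - <<'E'
from h import *
f=dict(np.load('/tmp/top0.npz')); P=world(f)
print('bench z',np.median(P[170:185,350:370,2]))
obj=dict(stand=(283,204,25),block=(226,265,22),ring=(221,206,20),anvil=(284,257,18),loupe=(306,146,13),pin=(338,201,8),cup=(343,260,16),hexk=(420,270,22),small=(220,163,13),carton=(308,146,26),mic=(250,139,32))
zmin=dict(loupe=.042,carton=.02,stand=.004,anvil=.02)
for k,(u,v,r) in obj.items():
    q=P[v-r:v+r+1,u-r:u+r+1].reshape(-1,3); z0=zmin.get(k,.006)
    m=(q[:,2]>z0)&(q[:,2]<.12); s=q[m]
    if len(s)<5: print(k,'few',len(s)); continue
    (c,rad)=cv2.minEnclosingCircle(s[:,:2].astype(np.float32))
    print(k,len(s),'med',np.median(s,0).round(4),'box',s.min(0).round(3),s.max(0).round(3),'circ',np.round(c,4),round(2*rad,4),'centre z',P[v,u,2].round(4))
c=f['color'][110:300,195:445,::-1]
cv2.imwrite('pics/crop0.png',cv2.resize(c,None,fx=3.2,fy=3.1,interpolation=cv2.INTER_CUBIC)[:600,:800])
E
```

```text
bench z 0.0014898979288005543
stand 1314 med [0.5529 0.241  0.0096] box [0.501 0.187 0.004] [0.609 0.297 0.023] circ [0.5546 0.2469] 0.1336 centre z 0.0207
block 705 med [0.4218 0.3655 0.0124] box [0.392 0.334 0.006] [0.454 0.397 0.018] circ [0.4225 0.3659] 0.0651 centre z 0.0133
ring 281 med [0.5515 0.3774 0.0119] box [0.521 0.347 0.006] [0.581 0.408 0.017] circ [0.5502 0.378 ] 0.0621 centre z -0.0006
anvil 439 med [0.4391 0.2397 0.0279] box [0.414 0.216 0.021] [0.462 0.264 0.033] circ [0.4387 0.2401] 0.0504 centre z 0.0267
loupe 119 med [0.6749 0.1919 0.0554] box [0.66  0.177 0.042] [0.691 0.207 0.061] circ [0.6761 0.1917] 0.0325 centre z 0.0301
pin 30 med [0.5559 0.1219 0.03  ] box [0.551 0.115 0.007] [0.562 0.126 0.034] circ [0.556  0.1208] 0.0117 centre z 0.0306
cup 211 med [0.429  0.109  0.0146] box [0.408 0.09  0.006] [0.449 0.131 0.02 ] circ [0.4284 0.1103] 0.0437 centre z 0.0045
hexk 149 med [ 0.4066 -0.047   0.0086] box [ 0.377 -0.088  0.006] [0.459 0.006 0.094] circ [ 0.4298 -0.0392] 0.1078 centre z -0.0007
small 231 med [0.641  0.3801 0.0206] box [0.623 0.362 0.012] [0.659 0.399 0.026] circ [0.6409 0.3803] 0.0373 centre z 0.0186
carton 1050 med [0.678  0.1861 0.0309] box [0.639 0.147 0.02 ] [0.721 0.228 0.061] circ [0.6798 0.1864] 0.0969 centre z 0.0308
mic 578 med [0.6958 0.3129 0.0108] box [0.625 0.251 0.006] [0.745 0.383 0.026] circ [0.669 0.32 ] 0.1523 centre z 0.0027
```

View pics/crop0.png

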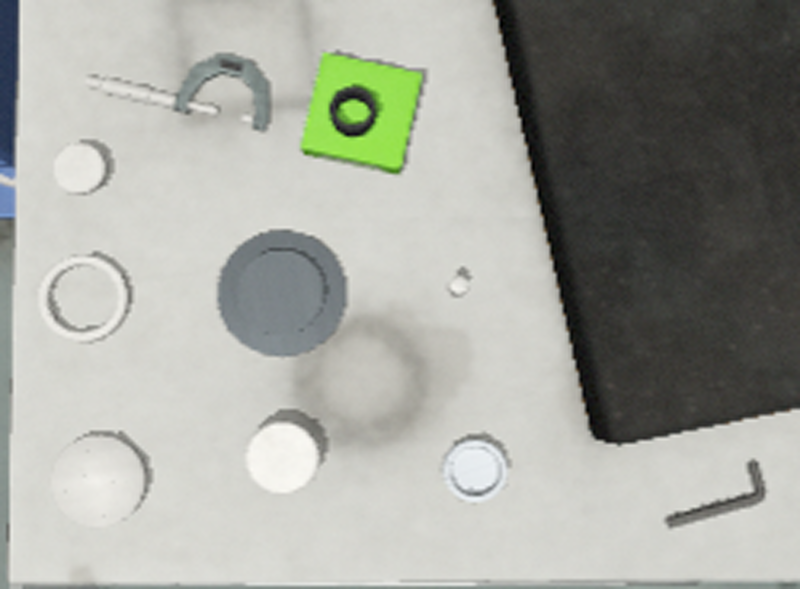

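```bash
python3 - <<'E'
from h import *
f=dict(np.load('/tmp/top0.npz')); P=world(f)
q=P[170:240,250:318].reshape(-1,3)
for a,b in((.016,.026),(.004,.012)):
    s=q[(q[:,2]>a)&(q[:,2]<b)]
    s=s[np.hypot(s[:,0]-.553,s[:,1]-.245)<.055]
    c,r=cv2.minEnclosingCircle(s[:,:2].astype(np.float32)); print('stand',a,np.round(c,4),2*r,np.mean(s,0))
g=dict(np.load('/tmp/scene0.npz')); Q=world(g)
for n,A in(('top',P),('scene',Q)):
  A=A.reshape(-1,3)
  for x in np.arange(.25,.7,.1):
    row=[]
    for y in np.arange(-.6,.5,.1):
        s=A[(A[:,0]>x)&(A[:,0]<x+.1)&(A[:,1]>y)&(A[:,1]<y+.1)&(A[:,2]>-.1)]
        row.append(round(np.percentile(s[:,2],98),2) if len(s) else None)
    print(n,round(x,2),[None if r is None else float(r) for r in row])
E
```

```text
stand 0.016 [0.5533 0.2418] 0.05954048037528992 [0.55317898 0.24171055 0.0187962 ]
stand 0.004 [0.5534 0.245 ] 0.10882018506526947 [0.55289991 0.24063624 0.0072371 ]
top 0.25 [0.0, 0.0, 0.0, -0.0, 0.0, 0.0, 0.0, 0.0, 0.0, 0.0, 0.0]
top 0.35 [0.05, 0.05, 0.0, 0.0, 0.0, 0.01, 0.01, 0.02, 0.03, 0.01, 0.0]
top 0.45 [0.02, 0.0, 0.28, 0.31, 0.31, 0.1, 0.09, 0.98, 0.03, 0.01, 0.01]
top 0.55 [0.0, 0.1, 0.28, 0.46, 0.28, 0.1, 0.09, 0.03, 0.02, 0.02, 0.01]
top 0.65 [0.0, 0.1, 0.31, 0.43, 0.28, 0.1, 0.1, 0.06, 0.03, 0.02, 0.54]
scene 0.25 [0.46, 0.35, 0.0, 0.0, 0.0, 0.0, 0.0, 0.0, 0.0, 0.0, 0.0]
scene 0.35 [0.06, 0.05, 0.0, 0.0, 0.0, 0.01, 0.07, 0.02, 0.03, 0.01, 0.0]
scene 0.45 [0.06, 0.09, 0.27, 0.28, 0.28, 0.1, 0.09, 0.0, 0.03, 0.01, 0.01]
scene 0.55 [0.09, 0.1, 0.28, 0.44, 0.27, 0.1, 0.09, 0.03, 0.02, 0.02, 0.01]
scene 0.65 [None, None, 0.31, 0.43, 0.28, 0.1, 0.09, 0.06, 0.05, 0.02, 0.42]
```

Call:
{"api": "carry_out", "payload": {"targets": [[0,0,-26,0,0,0.862,0],[0,0,-26,0,0,0.862,0],[0,0,-26,0,0,0.862,0],[0,0,-26,0,0,0.862,0],[0,0,-26,0,0,0.862,0]]}}

```text
clock: 0.52
position: [0.2727, -0.562, 0.3623]
tool_rot: [-3.141, 0.0, -0.004]
force: [0.0, -0.4, -0.2]
grip_width: 0.0854
```

Call:
{"api": "carry_out", "payload": {"targets": [[25,-32,0,0,0,0,0],[25,-32,0,0,0,0,0],[25,-32,0,0,0,0,0],[25,-32,0,0,0,0,0],[25,-32,0,0,0,0,0]]}}

```text
clock: 0.93
position: [0.3985, -0.4005, 0.3612]
tool_rot: [-3.141, 0.0, 0.0]
force: [0.6, -1.5, -0.0]
grip_width: 0.0856
```

Call:
{"api": "carry_out", "payload": {"targets": [[2,-38,0,0,0,0,0],[2,-38,0,0,0,0,0],[2,-38,0,0,0,0,0],[2,-38,0,0,0,0,0],[2,-38,0,0,0,0,0]]}}

```text
clock: 1.35
position: [0.4073, -0.2104, 0.3611]
tool_rot: [3.142, 0.0, 0.0]
force: [1.6, 0.1, 0.7]
grip_width: 0.0853
```

Call:
{"api": "carry_out", "payload": {"targets": [[2,-38,0,0,0,0,0],[2,-38,0,0,0,0,0],[2,-38,0,0,0,0,0],[2,-38,0,0,0,0,0],[2,-38,0,0,0,0,0]]}}

```text
clock: 1.77
position: [0.4171, -0.0205, 0.3614]
tool_rot: [3.141, -0.0, 0.0]
force: [1.6, -0.4, 1.2]
grip_width: 0.0856
```

Call:
{"api": "carry_out", "payload": {"targets": [[0.5,-38.6,10,0,0,0,0],[0.5,-38.6,10,0,0,0,0],[0.5,-38.6,10,0,0,0,0],[0.5,-38.6,10,0,0,0,0],[0.5,-38.6,10,0,0,0,0]]}}

```text
clock: 2.18
position: [0.4195, 0.1725, 0.3109]
tool_rot: [-3.142, -0.0, 0.0]
force: [1.0, -0.2, -0.4]
grip_width: 0.0853
```

Call:
{"api": "carry_out", "payload": {"targets": [[0.5,-38.6,10,0,0,0,0],[0.5,-38.6,10,0,0,0,0],[0.5,-38.6,10,0,0,0,0],[0.5,-38.6,10,0,0,0,0],[0.5,-38.6,10,0,0,0,0]]}}

```text
clock: 2.6
position: [0.4215, 0.3492, 0.2639]
tool_rot: [-3.141, 0.004, 0.003]
force: [0.1, 0.2, -0.2]
grip_width: 0.0851
```

Call:
{"api": "carry_out", "payload": {"targets": [[0,0,40,0,0,0,0],[0,0,40,0,0,0,0],[0,0,40,0,0,0,0],[0,0,40,0,0,0,0],[0,0,40,0,0,0,0]]}}

```text
clock: 3.02
position: [0.4219, 0.3459, 0.0638]
tool_rot: [-3.141, 0.002, 0.0]
force: [0.4, 1.2, -0.3]
grip_width: 0.0853
```

Call:
{"api": "carry_out", "payload": {"targets": [[0,0,0,0,0,0,0]]}}

```text
clock: 3.1
position: [0.4189, 0.3437, 0.0592]
tool_rot: [3.135, 0.009, 0.001]
force: [-1.8, -1.3, 0.2]
grip_width: 0.0857
```

```bash
python3 - <<'E'
from h import *
f=cap('top','t1'); g=cap('scene','s1')
a=f['color'][150:300,150:350,::-1]; b=g['color'][180:340,180:400,::-1]
cv2.imwrite('pics/j1.png',np.vstack([cv2.resize(a,(400,300)),cv2.resize(b,(400,291))]))
E
```

```text
(no output)
```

View pics/j1.png

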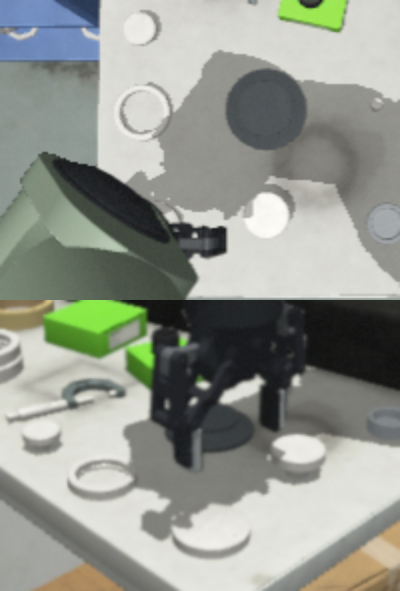

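```bash
python3 - <<'E'
from h import *
o=bot.observe();print(o['clock'],o['qpos'].round(3),o['position'].round(4),o['tool_rot'].round(4))
E
```

```text
3.2 [-0.684  0.637 -0.153  1.925  0.159  0.595 -2.509] [0.4216 0.346  0.0656] [3.1405e+00 3.7000e-03 5.0000e-04]
```

Call:
{"api": "carry_out", "payload": {"targets": [[0,0,0,0,0,-1,0],[0,0,0,0,0,-1,0],[0,0,0,0,0,-1,0],[0,0,0,0,0,-1,0],[0,0,0,0,0,-1,0]]}}

```text
clock: 3.62
position: [0.4238, 0.3469, 0.0691]
tool_rot: [-3.14, -0.003, 0.528]
force: [0.0, 0.2, -0.5]
grip_width: 0.0853
```

Call:
{"api": "carry_out", "payload": {"targets": [[0,0,0,0,0,-1,0],[0,0,0,0,0,-1,0],[0,0,0,0,0,-1,0],[0,0,0,0,0,-1,0],[0,0,0,0,0,-1,0]]}}

```text
clock: 4.03
position: [0.4241, 0.3467, 0.0692]
tool_rot: [3.141, -0.003, 1.051]
force: [0.2, -0.1, -0.0]
grip_width: 0.0856
```

Call:
{"api": "carry_out", "payload": {"targets": [[0,0,0,0,0,-1,0],[0,0,0,0,0,-1,0],[0,0,0,0,0,-1,0],[0,0,0,0,0,-1,0],[0,0,0,0,0,-1,0]]}}

```text
clock: 4.45
position: [0.4243, 0.3465, 0.0691]
tool_rot: [3.138, -0.002, 1.575]
force: [-0.4, 0.4, 0.2]
grip_width: 0.0854
```

Call:
{"api": "carry_out", "payload": {"targets": [[0,0,0,0,0,0,0],[0,0,0,0,0,0,0]]}}

```text
clock: 4.62
position: [0.4237, 0.3463, 0.068]
tool_rot: [3.14, -0.002, 1.566]
force: [0.1, 0.2, -0.8]
grip_width: 0.0856
```

```bash
python3 - <<'E'
from h import *
f=dict(np.load('/tmp/s1.npz')); P=world(f)
q=P[240:290,260:350].reshape(-1,3)
s=q[(q[:,2]>.035)&(q[:,0]>.37)&(q[:,0]<.47)]
for lo,hi in((.38,.42),(.27,.32)):
    t=s[(s[:,1]>lo)&(s[:,1]<hi)]; print(len(t), np.sort(t[:,2])[:12].round(4) if len(t) else '')
E
```

```text
648 [0.0768 0.0768 0.0774 0.0774 0.0784 0.0785 0.0789 0.0789 0.079  0.0791
 0.0795 0.0795]
159 [0.0776 0.0778 0.078  0.0782 0.0783 0.0784 0.079  0.079  0.0794 0.0795
 0.08   0.0803]
```

Call:
{"api": "carry_out", "payload": {"targets": [[10,-1,10,0,0,0,0],[9.5,0,20,0,0,0,0],[0,0,20,0,0,0,0],[0,0,0,0,0,0,0]]}}

```text
clock: 4.95
position: [0.4199, 0.3656, 0.0132]
tool_rot: [-3.138, 0.002, 1.569]
force: [-0.3, -0.8, -1.0]
grip_width: 0.0851
```

Call:
{"api": "carry_out", "payload": {"force": 40, "targets": [[0,1,14,0,0,0,0],[0,0,0,0,0,0,0],[0,0,0,0,0,0,150],[0,0,0,0,0,0,150],[0,0,0,0,0,0,150]]}}

```text
clock: 5.37
position: [0.4223, 0.3659, 0.0029]
tool_rot: [-3.141, -0.001, 1.57]
force: [-3.8, -4.3, 12.9]
grip_width: 0.0615
```

Call:
{"api": "carry_out", "payload": {"targets": [[0,0,0,0,0,0,150],[0,0,0,0,0,0,150],[0,0,0,0,0,0,150],[0,0,0,0,0,0,150],[0,0,0,0,0,0,150]]}}

```text
clock: 5.78
position: [0.4223, 0.3659, 0.003]
tool_rot: [-3.141, -0.001, 1.57]
force: [-3.9, -3.1, 11.3]
grip_width: 0.0611
```

Call:
{"api": "carry_out", "payload": {"targets": [[0,0,-10,0,0,0,150],[0,0,-20,0,0,0,150],[0,0,-30,0,0,0,150],[0,0,0,0,0,0,150],[0,0,0,0,0,0,150]]}}

```text
clock: 6.2
position: [0.4231, 0.366, 0.0637]
tool_rot: [3.141, -0.002, 1.57]
force: [-0.1, 0.8, -3.2]
grip_width: 0.0611
```

```bash
python3 - <<'E'
from h import *
o=bot.observe();print(o['force'],o['grip_width'],o['position'])
g=cap('scene','s2')
cv2.imwrite('pics/j2.png',cv2.resize(g['color'][200:340,210:370,::-1],(640,560),interpolation=cv2.INTER_CUBIC))
E
```

```text
[-0.05148611  0.77771412 -3.21678794] 0.06105409646124079 [0.423131   0.36603136 0.06374164]
```

View pics/j2.png

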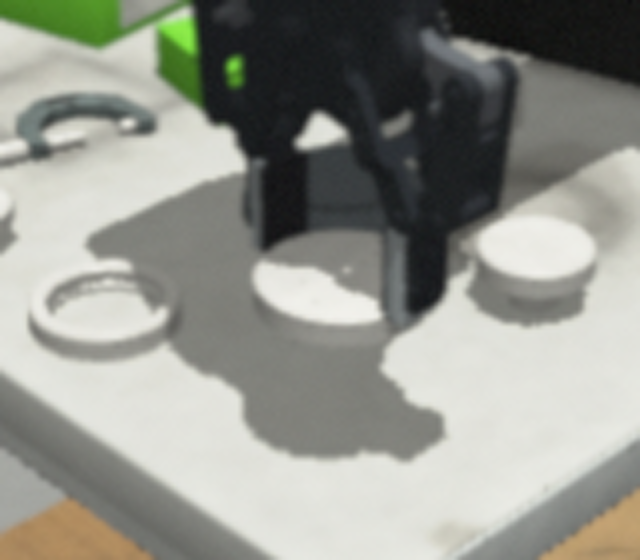

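Call:
{"api": "carry_out", "payload": {"targets": [[-24.8,26,0,0,0,0,150],[-24.8,26,0,0,0,0,150],[-24.8,26,0,0,0,0,150],[-24.8,26,0,0,0,0,150],[-24.8,26,0,0,0,0,150]]}}

```text
clock: 6.67
position: [0.5527, 0.2398, 0.0605]
tool_rot: [-3.138, 0.0, 1.571]
force: [1.8, -0.1, -2.3]
grip_width: 0.0608
```

Call:
{"api": "carry_out", "payload": {"targets": [[0,0,10,0,0,0,150],[0,0,10,0,0,0,150],[0,0,10,0,0,0,150],[0,0,6,0,0,0,150],[0,0,0,0,0,0,150]]}}

```text
clock: 7.08
position: [0.5503, 0.2423, 0.0235]
tool_rot: [-3.137, 0.0, 1.573]
force: [-0.3, -0.0, -2.9]
grip_width: 0.0613
```

Call:
{"api": "carry_out", "payload": {"targets": [[0,0,1.5,0,0,0,150],[0,0,1.5,0,0,0,150],[0,0,0,0,0,0,150],[0,0,0,0,0,0,150]]}}

```text
clock: 7.42
position: [0.5521, 0.2419, 0.0226]
tool_rot: [-3.14, -0.001, 1.571]
force: [1.2, -0.6, -2.9]
grip_width: 0.0611
```

Call:
{"api": "carry_out", "payload": {"targets": [[0,0,1.5,0,0,0,150],[0,0,0,0,0,0,150],[0,0,0,0,0,0,150]]}}

```text
clock: 7.67
position: [0.5523, 0.2418, 0.0212]
tool_rot: [-3.14, -0.001, 1.571]
force: [-0.3, -0.4, 3.6]
grip_width: 0.061
```

Contact with the pad. Release and lift.

Call:
{"api": "carry_out", "payload": {"targets": [[0,0,0,0,0,0,30],[0,0,0,0,0,0,0],[0,0,0,0,0,0,0],[0,0,0,0,0,0,0],[0,0,0,0,0,0,0]]}}

```text
clock: 8.08
position: [0.5521, 0.2416, 0.0208]
tool_rot: [-3.14, -0.001, 1.571]
force: [0.6, -0.6, 0.4]
grip_width: 0.0854
```

Call:
{"api": "carry_out", "payload": {"targets": [[0,0,-20,0,0,0,0],[0,0,-40,0,0,0,0],[0,0,0,0,0,0,0],[0,0,0,0,0,0,0]]}}

```text
clock: 8.42
position: [0.5533, 0.242, 0.0827]
tool_rot: [3.14, -0.002, 1.57]
force: [0.0, -0.4, -0.2]
grip_width: 0.0856
```

Call:
{"api": "carry_out", "payload": {"targets": [[34,-0.7,0,0,0,0,0],[34,-0.7,0,0,0,0,0],[34,-0.7,0,0,0,0,0],[34,-0.7,0,0,0,0,0],[0,0,0,0,0,0,0]]}}

```text
clock: 8.83
position: [0.5466, 0.3851, 0.0803]
tool_rot: [-3.138, -0.005, 1.577]
force: [-1.3, 0.4, 0.9]
grip_width: 0.0856
```

Call:
{"api": "carry_out", "payload": {"targets": [[0,0,25,0,0,0,0],[0,0,25,0,0,0,0],[0,0,20,0,0,0,0],[0,0,0,0,0,0,0],[0,0,0,0,0,0,0]]}}

```text
clock: 9.25
position: [0.5485, 0.3773, 0.0099]
tool_rot: [-3.138, 0.001, 1.571]
force: [1.0, -0.1, 1.1]
grip_width: 0.0855
```

Call:
{"api": "carry_out", "payload": {"targets": [[0,1.5,3,0,0,0,0],[0,0,0,0,0,0,0],[0,0,0,0,0,0,150],[0,0,0,0,0,0,150],[0,0,0,0,0,0,150]]}}

```text
clock: 9.67
position: [0.551, 0.3778, 0.0085]
tool_rot: [-3.14, -0.001, 1.571]
force: [-3.5, -2.1, 31.9]
grip_width: 0.0517
```

Call:
{"api": "carry_out", "payload": {"targets": [[0,0,0,0,0,0,150],[0,0,0,0,0,0,150],[0,0,0,0,0,0,150],[0,0,0,0,0,0,150]]}}

```text
clock: 10.0
position: [0.5528, 0.3795, 0.0107]
tool_rot: [3.139, -0.004, 1.571]
force: [2.0, 0.7, 24.1]
grip_width: 0.0352
```

Call:
{"api": "carry_out", "payload": {"targets": [[0,0,-20,0,0,0,150],[0,0,-30,0,0,0,150],[0,0,-30,0,0,0,150],[0,0,0,0,0,0,150],[0,0,0,0,0,0,150]]}}

```text
clock: 10.42
position: [0.5518, 0.3782, 0.0899]
tool_rot: [3.141, -0.002, 1.571]
force: [-0.7, 0.5, -0.2]
grip_width: 0.0354
```

```bash
python3 - <<'E'
from h import *
o=bot.observe();print(o['force'],o['grip_width'],o['position'])
g=cap('scene','s3'); f=cap('top','t3')
P=world(f); q=P[180:230,250:318].reshape(-1,3); s=q[(q[:,2]>.027)&(q[:,2]<.038)]
print(len(s),cv2.minEnclosingCircle(s[:,:2].astype(np.float32)),s.mean(0))
cv2.imwrite('pics/j3.png',np.hstack([cv2.resize(g['color'][180:320,200:360,::-1],(400,350)),cv2.resize(f['color'][150:290,190:350,::-1],(400,350))]))
E
```

```text
[-0.73270981  0.48615192 -0.21629712] 0.03537050299047667 [0.55176469 0.3781539  0.08989284]
216 ((0.5628703832626343, 0.23685389757156372), 0.029070638120174408) [0.56918774 0.23421558 0.03036658]
```

View pics/j3.png

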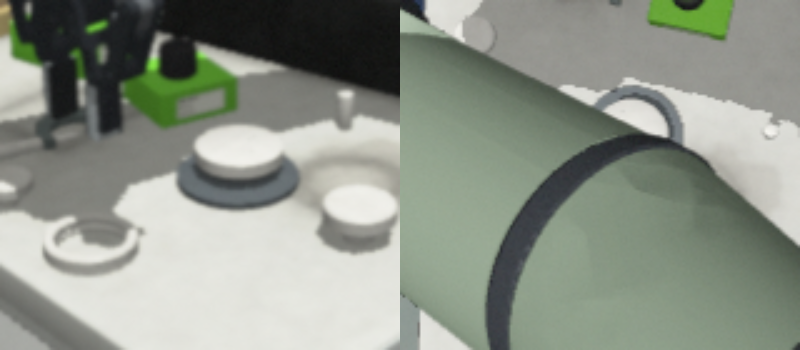

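```bash
python3 - <<'E'
from h import *
for n in ('s3','scene0'):
    P=world(dict(np.load(f'/tmp/{n}.npz'))).reshape(-1,3)
    s=P[(P[:,2]>.008)&(P[:,2]<.02)&(np.hypot(P[:,0]-.55,P[:,1]-.378)<.045)]
    print(n,len(s),cv2.minEnclosingCircle(s[:,:2].astype(np.float32)),s.min(0),s.max(0))
E
```

```text
s3 377 ((0.548330545425415, 0.3793584704399109), 0.0325184129178524) [0.51711096 0.34906836 0.00803824] [0.57976291 0.40984977 0.01445641]
scene0 372 ((0.5474439859390259, 0.37898075580596924), 0.032609324902296066) [0.51739631 0.34898092 0.00800218] [0.57993386 0.41049039 0.01472768]
```

Call:
{"api": "carry_out", "payload": {"targets": [[0,0,0,0,0,0,0],[0,0,0,0,0,0,0],[0,0,0,0,0,0,0],[0,0,0,0,0,0,0]]}}

```text
clock: 10.85
position: [0.5507, 0.3775, 0.0873]
tool_rot: [-3.139, -0.0, 1.571]
force: [-0.1, 0.2, -0.1]
grip_width: 0.081
```

Ring hasn't moved. Descend lower this time.

Call:
{"api": "carry_out", "payload": {"targets": [[0,0,30,0,0,0,0],[0,0,30,0,0,0,0],[0,0,20,0,0,0,0],[0,0,0,0,0,0,0],[0,0,0,0,0,0,0]]}}

```text
clock: 11.27
position: [0.5502, 0.3776, 0.0074]
tool_rot: [-3.138, 0.0, 1.571]
force: [0.1, 0.4, 0.9]
grip_width: 0.0852
```

Call:
{"api": "carry_out", "payload": {"targets": [[0,0,4,0,0,0,0],[0,0,4,0,0,0,0],[0,0,0,0,0,0,0]]}}

```text
clock: 11.52
position: [0.551, 0.3778, 0.0003]
tool_rot: [-3.14, -0.001, 1.571]
force: [0.8, 0.5, -0.5]
grip_width: 0.0853
```

Call:
{"api": "carry_out", "payload": {"force": 30, "targets": [[0,0,1,0,0,0,130],[0,0,0,0,0,0,130],[0,0,0,0,0,0,130],[0,0,0,0,0,0,130],[0,0,0,0,0,0,130]]}}

```text
clock: 11.93
position: [0.5509, 0.3778, -0.0004]
tool_rot: [-3.14, -0.001, 1.571]
force: [-1.7, -2.2, 6.7]
grip_width: 0.0602
```

Call:
{"api": "carry_out", "payload": {"targets": [[0,0,0,0,0,0,130],[0,0,0,0,0,0,130]]}}

```text
clock: 12.1
position: [0.551, 0.3778, -0.0004]
tool_rot: [-3.14, -0.001, 1.571]
force: [-1.1, -1.5, 6.3]
grip_width: 0.0601
```

Call:
{"api": "carry_out", "payload": {"targets": [[0,0,-15,0,0,0,130],[0,0,-25,0,0,0,130],[0,0,-30,0,0,0,130],[0,0,0,0,0,0,130],[0,0,0,0,0,0,130]]}}

```text
clock: 12.52
position: [0.5518, 0.3782, 0.0716]
tool_rot: [3.141, -0.002, 1.571]
force: [0.3, -0.4, -1.2]
grip_width: 0.0598
```

Call:
{"api": "carry_out", "payload": {"targets": [[-34,0.4,0,0,0,0,130],[-34,0.4,0,0,0,0,130],[-34,0.4,0,0,0,0,130],[-34,0.4,0,0,0,0,130],[0,0,0,0,0,0,130]]}}

```text
clock: 12.93
position: [0.5531, 0.2334, 0.0679]
tool_rot: [-3.138, 0.005, 1.564]
force: [1.0, -1.2, -1.0]
grip_width: 0.06
```

Call:
{"api": "carry_out", "payload": {"targets": [[0,0,0,0,0,0,130],[0,0,10,0,0,0,130],[0,0,15,0,0,0,130],[0,0,9,0,0,0,130],[0,0,0,0,0,0,130]]}}

```text
clock: 13.35
position: [0.5507, 0.2418, 0.0317]
tool_rot: [-3.136, 0.001, 1.572]
force: [-1.1, -1.0, -2.4]
grip_width: 0.0599
```

```bash
python3 - <<'E'
from h import *
o=bot.observe();print(o['force'],o['grip_width'],o['position'])
g=cap('scene','s4')
cv2.imwrite('pics/j4.png',cv2.resize(g['color'][180:300,230:370,::-1],(560,480),interpolation=cv2.INTER_CUBIC))
E
```

```text
[-1.12132364 -1.00864846 -2.36767327] 0.05985866717392238 [0.55067019 0.24184741 0.03174137]
```

View pics/j4.png

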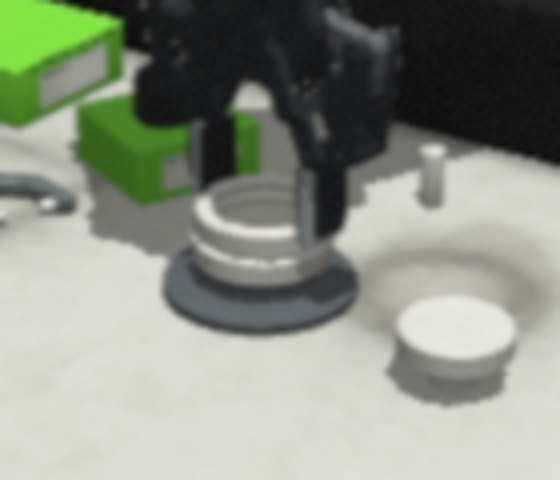

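Call:
{"api": "carry_out", "payload": {"targets": [[0,1,1,0,0,0,130],[0,0,0.7,0,0,0,130],[0,0,0,0,0,0,130],[0,0,0,0,0,0,130]]}}

```text
clock: 13.73
position: [0.5535, 0.2417, 0.0334]
tool_rot: [-3.14, -0.001, 1.571]
force: [0.2, -0.1, -1.6]
grip_width: 0.0602
```

Call:
{"api": "carry_out", "payload": {"targets": [[0,-0.5,2,0,0,0,130],[0,0,1,0,0,0,130],[0,0,0,0,0,0,130],[0,0,0,0,0,0,130]]}}

```text
clock: 14.07
position: [0.5528, 0.2416, 0.0301]
tool_rot: [-3.14, -0.0, 1.571]
force: [1.1, 0.5, -0.5]
grip_width: 0.06
```

Call:
{"api": "carry_out", "payload": {"targets": [[0,0,1,0,0,0,130],[0,0,0,0,0,0,130],[0,0,0,0,0,0,130]]}}

```text
clock: 14.32
position: [0.553, 0.2417, 0.0296]
tool_rot: [-3.14, -0.0, 1.571]
force: [-2.6, -2.3, 8.3]
grip_width: 0.0598
```

Call:
{"api": "carry_out", "payload": {"targets": [[0,0,0,0,0,0,30],[0,0,0,0,0,0,0],[0,0,0,0,0,0,0],[0,0,0,0,0,0,0],[0,0,0,0,0,0,0]]}}

```text
clock: 14.73
position: [0.5528, 0.2416, 0.029]
tool_rot: [-3.14, -0.001, 1.571]
force: [-0.4, -0.1, -0.3]
grip_width: 0.0851
```

Call:
{"api": "carry_out", "payload": {"targets": [[0,0,-10,0,0,0,0],[0,0,-40,0,0,0,0],[-0.5,-28.5,0,0,0,0,0],[-0.5,-28.5,0,0,0,0,0],[-0.5,-28.5,0,0,0,0,0]]}}

```text
clock: 15.15
position: [0.4667, 0.24, 0.0803]
tool_rot: [-3.141, -0.001, 1.57]
force: [1.1, 0.7, -0.0]
grip_width: 0.0854
```

Call:
{"api": "carry_out", "payload": {"targets": [[-0.5,-28.5,0,0,0,0,0],[0,0,0,0,0,0,0],[0,0,20,0,0,0,0],[0,0,20,0,0,0,0],[0,0,0,0,0,0,0]]}}

```text
clock: 15.57
position: [0.4379, 0.239, 0.0376]
tool_rot: [-3.137, 0.001, 1.571]
force: [0.0, -1.6, -0.5]
grip_width: 0.0856
```

Call:
{"api": "carry_out", "payload": {"targets": [[0,0,0,0,0,0,0],[0,0,0,0,0,0,0]]}}

```text
clock: 15.73
position: [0.4392, 0.24, 0.0403]
tool_rot: [-3.14, -0.001, 1.571]
force: [0.8, -0.2, 0.8]
grip_width: 0.0852
```

```bash
python3 - <<'E'
from h import *
o=bot.observe();print(o['force'],o['grip_width'],o['position'])
P=world(cap('scene','s5')).reshape(-1,3)
for n,c,a,b in(('anvil',(.4388,.240),.022,.034),('ring',(.5533,.2418),.037,.05),('block',(.5533,.2418),.02,.036)):
    s=P[(P[:,2]>a)&(P[:,2]<b)&(np.hypot(P[:,0]-c[0],P[:,1]-c[1])<.04)]
    print(n,len(s),cv2.minEnclosingCircle(s[:,:2].astype(np.float32)),np.median(s,0))
E
```

```text
[ 0.78324133 -0.24386463  0.7537878 ] 0.0852262634244179 [0.43916349 0.23997781 0.04029372]
anvil 449 ((0.43752652406692505, 0.24234002828598022), 0.026215726509690285) [0.43445732 0.24583473 0.02873618]
ring 326 ((0.551423966884613, 0.24383743107318878), 0.03167393058538437) [0.54858928 0.24740405 0.04267043]
block 455 ((0.5498180389404297, 0.24455544352531433), 0.03181958198547363) [0.54622879 0.24897013 0.03118606]
```

Call:
{"api": "carry_out", "payload": {"targets": [[0,0,16,0,0,0,0],[0,0,10,0,0,0,0],[0,0,0,0,0,0,0],[0,0,0,0,0,0,150],[0,0,0,0,0,0,150]]}}

```text
clock: 16.2
position: [0.439, 0.2398, 0.0138]
tool_rot: [-3.14, -0.001, 1.571]
force: [1.0, -0.6, 0.5]
grip_width: 0.064
```

Call:
{"api": "carry_out", "payload": {"targets": [[0,0,0,0,0,0,150],[0,0,0,0,0,0,150],[0,0,0,0,0,0,150],[0,0,0,0,0,0,150],[0,0,0,0,0,0,150]]}}

```text
clock: 16.62
position: [0.4391, 0.2399, 0.0142]
tool_rot: [-3.141, -0.001, 1.571]
force: [-2.8, -1.3, 12.6]
grip_width: 0.0474
```

Call:
{"api": "carry_out", "payload": {"targets": [[0,0,-15,0,0,0,150],[0,0,-35,0,0,0,150],[0,0,-30,0,0,0,150],[0,0,0,0,0,0,150],[0,0,0,0,0,0,150]]}}

```text
clock: 17.03
position: [0.4399, 0.2397, 0.0948]
tool_rot: [3.141, -0.002, 1.57]
force: [-0.3, -0.3, -3.2]
grip_width: 0.0467
```

Call:
{"api": "carry_out", "payload": {"targets": [[0.4,28.4,0,0,0,0,150],[0.4,28.4,0,0,0,0,150],[0.5,28.4,0,0,0,0,150],[0.5,28.4,0,0,0,0,150],[0,0,0,0,0,0,150]]}}

```text
clock: 17.45
position: [0.5567, 0.2402, 0.0917]
tool_rot: [-3.14, -0.0, 1.567]
force: [-0.9, 0.4, -2.7]
grip_width: 0.0472
```

Call:
{"api": "carry_out", "payload": {"targets": [[0,0,15,0,0,0,150],[0,0,5,0,0,0,150],[0,0,0,0,0,0,150],[0,0,0,0,0,0,150],[0,0,0,0,0,0,150]]}}

```text
clock: 17.87
position: [0.5524, 0.2416, 0.0733]
tool_rot: [-3.14, -0.001, 1.571]
force: [0.6, -0.3, -2.6]
grip_width: 0.0469
```

```bash
python3 - <<'E'
from h import *
o=bot.observe();print(o['force'],o['grip_width'],o['position'])
g=cap('scene','s6')
cv2.imwrite('pics/j6.png',cv2.resize(g['color'][180:290,230:370,::-1],(560,440),interpolation=cv2.INTER_CUBIC))
E
```

```text
[ 0.61070518 -0.28561505 -2.59572826] 0.046899165519886606 [0.55241576 0.24156273 0.07331985]
```

View pics/j6.png

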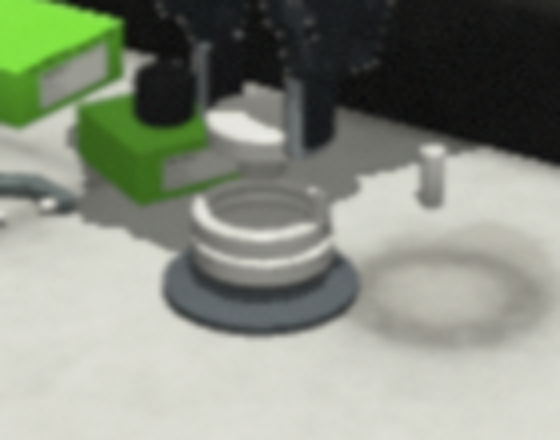

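```bash
python3 - <<'E'
from h import *
Q=world(dict(np.load('/tmp/s6.npz')))
P=Q.reshape(-1,3)
C=dict(np.load('/tmp/s6.npz'))['color'].reshape(-1,3).astype(int).mean(1)
for a,b,r in((.08,.094,.029),(.037,.05,.04)):
    s=P[(P[:,2]>a)&(P[:,2]<b)&(C>75)&(np.hypot(P[:,0]-.5515,P[:,1]-.244)<r+.01)]
    print(len(s),cv2.minEnclosingCircle(s[:,:2].astype(np.float32)),s.min(0),s.max(0))
E
```

```text
314 ((0.5512444376945496, 0.2487017959356308), 0.031287889927625656) [0.52010963 0.22352482 0.08009196] [0.58232074 0.26860016 0.09396446]
320 ((0.5522844195365906, 0.2432686686515808), 0.032165899872779846) [0.52133022 0.21226173 0.03700676] [0.58237847 0.27515367 0.04526458]
```

Call:
{"api": "carry_out", "payload": {"targets": [[0,1,10,0,0,0,150],[0,0,10,0,0,0,150],[0,0,6,0,0,0,150],[0,0,0,0,0,0,150],[0,0,0,0,0,0,150]]}}

```text
clock: 18.33
position: [0.5531, 0.2414, 0.0464]
tool_rot: [-3.139, -0.0, 1.571]
force: [-0.8, 0.2, -1.2]
grip_width: 0.047
```

Call:
{"api": "carry_out", "payload": {"targets": [[0,0,1,0,0,0,150],[0,0,1,0,0,0,150],[0,0,0,0,0,0,150],[0,0,0,0,0,0,150]]}}

```text
clock: 18.67
position: [0.5536, 0.2414, 0.0452]
tool_rot: [-3.14, -0.001, 1.571]
force: [0.3, -0.3, -1.7]
grip_width: 0.0472
```

Call:
{"api": "carry_out", "payload": {"targets": [[0,0,1,0,0,0,150],[0,0,0.7,0,0,0,150],[0,0,0,0,0,0,150],[0,0,0,0,0,0,150]]}}

```text
clock: 19.0
position: [0.5537, 0.2416, 0.0443]
tool_rot: [-3.14, -0.001, 1.571]
force: [-4.1, -2.6, 13.7]
grip_width: 0.0472
```

Call:
{"api": "carry_out", "payload": {"targets": [[0,0,0,0,0,0,60],[0,0,0,0,0,0,0],[0,0,0,0,0,0,0],[0,0,0,0,0,0,0],[0,0,0,0,0,0,0]]}}

```text
clock: 19.42
position: [0.5535, 0.2414, 0.0433]
tool_rot: [-3.14, -0.001, 1.571]
force: [-0.3, 0.0, 0.4]
grip_width: 0.0854
```

Call:
{"api": "carry_out", "payload": {"targets": [[0,0,-10,0,0,0,0],[0,0,-35,0,0,0,0],[0,0,-35,0,0,0,0],[-12.5,30.5,0,0,0,0,0],[-12.5,30.5,0,0,0,0,0]]}}

```text
clock: 19.83
position: [0.6158, 0.2174, 0.127]
tool_rot: [3.14, -0.002, 1.573]
force: [0.4, 0.6, 0.1]
grip_width: 0.0852
```

Call:
{"api": "carry_out", "payload": {"targets": [[-12.5,30.5,0,0,0,0,0],[-12.5,30.5,0,0,0,0,0],[0,0,20,0,0,0,0],[0,0,0,0,0,0,0],[0,0,0,0,0,0,0]]}}

```text
clock: 20.25
position: [0.6748, 0.1915, 0.103]
tool_rot: [-3.138, -0.001, 1.571]
force: [0.4, 0.3, 0.6]
grip_width: 0.0853
```

```bash
python3 - <<'E'
from h import *
o=bot.observe();print(o['force'],o['grip_width'],o['position'],o['qpos'].round(2))
g=cap('scene','s7'); Q=world(g); P=Q.reshape(-1,3)
for n,c,a,b in(('head',(.552,.243),.052,.066),('ring',(.552,.243),.037,.05),('loupe',(.676,.192),.042,.065)):
    s=P[(P[:,2]>a)&(P[:,2]<b)&(np.hypot(P[:,0]-c[0],P[:,1]-c[1])<.04)]
    print(n,len(s),cv2.minEnclosingCircle(s[:,:2].astype(np.float32)),s.max(0))
cv2.imwrite('pics/j7.png',cv2.resize(g['color'][160:280,230:370,::-1],(560,480),interpolation=cv2.INTER_CUBIC))
E
```

```text
[0.44936255 0.26357856 0.59128565] 0.08532146532258832 [0.67477266 0.19153854 0.10295079] [-0.02  0.85 -0.59  1.45  0.51  1.01 -0.73]
head 353 ((0.5528314113616943, 0.24451281130313873), 0.0255116056650877) [0.57707928 0.26896089 0.06068876]
ring 254 ((0.5513675808906555, 0.24569110572338104), 0.031220098957419395) [0.5810543  0.27403352 0.04988514]
loupe 189 ((0.6759783625602722, 0.19459083676338196), 0.017940977588295937) [0.69307934 0.2097843  0.05958024]
```

View pics/j7.png

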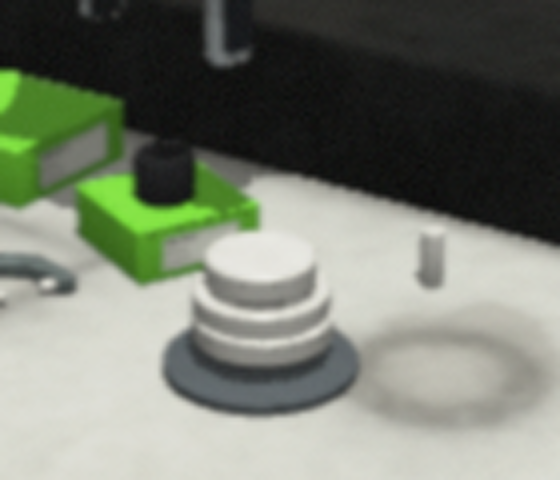

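Call:
{"api": "carry_out", "payload": {"force": 25, "targets": [[0,1,25,0,0,0,0],[0,0,25,0,0,0,0],[0,0,15,0,0,0,0],[0,0,0,0,0,0,0],[0,0,0,0,0,0,200]]}}

```text
clock: 20.72
position: [0.6762, 0.192, 0.0388]
tool_rot: [-3.139, -0.001, 1.571]
force: [-0.0, -0.0, 0.8]
grip_width: 0.0757
```

Call:
{"api": "carry_out", "payload": {"targets": [[0,0,0,0,0,0,200],[0,0,0,0,0,0,200],[0,0,0,0,0,0,200],[0,0,0,0,0,0,200],[0,0,0,0,0,0,200]]}}

```text
clock: 21.13
position: [0.677, 0.1916, 0.0393]
tool_rot: [-3.141, -0.001, 1.571]
force: [-1.7, -1.6, 8.5]
grip_width: 0.0302
```

Call:
{"api": "carry_out", "payload": {"targets": [[0,0,0,0,0,0,200],[0,0,0,0,0,0,200],[0,0,0,0,0,0,200],[0,0,0,0,0,0,200]]}}

```text
clock: 21.47
position: [0.677, 0.1916, 0.0393]
tool_rot: [-3.141, -0.001, 1.571]
force: [-1.4, -1.4, 8.0]
grip_width: 0.0309
```

Call:
{"api": "carry_out", "payload": {"targets": [[0,0,-15,0,0,0,200],[0,0,-35,0,0,0,200],[0,0,-30,0,0,0,200],[0,0,0,0,0,0,200],[0,0,0,0,0,0,200]]}}

```text
clock: 21.88
position: [0.6777, 0.1917, 0.1212]
tool_rot: [3.14, -0.002, 1.571]
force: [0.3, 1.2, -0.3]
grip_width: 0.0304
```

Call:
{"api": "carry_out", "payload": {"targets": [[12.5,-31,0,0,0,0,200],[12.5,-31,0,0,0,0,200],[12.5,-31,0,0,0,0,200],[12.5,-31,0,0,0,0,200],[0,0,0,0,0,0,200]]}}

```text
clock: 22.3
position: [0.5469, 0.2444, 0.1186]
tool_rot: [-3.137, -0.001, 1.577]
force: [0.4, 0.7, 1.1]
grip_width: 0.0304
```

Call:
{"api": "carry_out", "payload": {"targets": [[0,0,15,0,0,0,200],[0,0,15,0,0,0,200],[0,0,10,0,0,0,200],[0,0,0,0,0,0,200],[0,0,0,0,0,0,200]]}}

```text
clock: 22.72
position: [0.5523, 0.2414, 0.0781]
tool_rot: [-3.138, -0.0, 1.571]
force: [0.4, -0.4, -0.3]
grip_width: 0.0307
```

Call:
{"api": "carry_out", "payload": {"targets": [[0,1,5,0,0,0,200],[0,0,3,0,0,0,200],[0,0,1,0,0,0,200],[0,0,0,0,0,0,200],[0,0,0,0,0,0,200]]}}

```text
clock: 23.13
position: [0.5536, 0.2415, 0.0695]
tool_rot: [-3.14, -0.001, 1.571]
force: [0.0, -0.6, -0.2]
grip_width: 0.0304
```

```bash
python3 - <<'E'
from h import *
o=bot.observe();print(o['force'],o['grip_width'],o['position'])
g=cap('scene','s8')
cv2.imwrite('pics/j8.png',cv2.resize(g['color'][180:290,230:370,::-1],(560,440),interpolation=cv2.INTER_CUBIC))
E
```

```text
[ 0.00260705 -0.60507502 -0.2473041 ] 0.030358914880267606 [0.55359853 0.24146028 0.06954611]
```

View pics/j8.png

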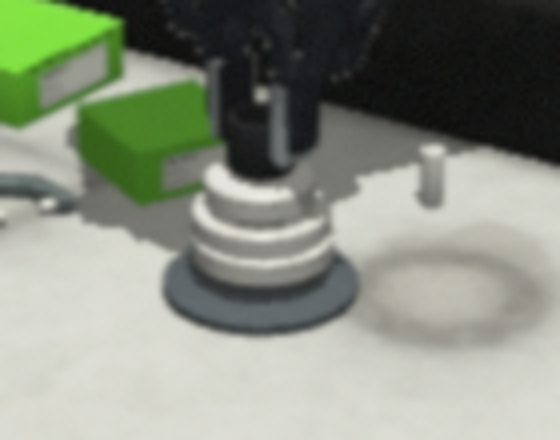

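Loupe is centred just above the anvil. Lower to contact.

Call:
{"api": "carry_out", "payload": {"targets": [[0,0,1,0,0,0,200],[0,0,1,0,0,0,200],[0,0,0,0,0,0,200],[0,0,0,0,0,0,200]]}}

```text
clock: 23.52
position: [0.5535, 0.2414, 0.0673]
tool_rot: [-3.14, -0.001, 1.571]
force: [-1.5, -1.0, -0.2]
grip_width: 0.0305
```

Call:
{"api": "carry_out", "payload": {"targets": [[0,0,1,0,0,0,200],[0,0,0,0,0,0,200],[0,0,0,0,0,0,200]]}}

```text
clock: 23.77
position: [0.5537, 0.2416, 0.0668]
tool_rot: [-3.14, -0.001, 1.571]
force: [-1.9, -0.4, 6.6]
grip_width: 0.0306
```

Call:
{"api": "carry_out", "payload": {"targets": [[0,0,0,0,0,0,130],[0,0,0,0,0,0,60],[0,0,0,0,0,0,0],[0,0,0,0,0,0,0],[0,0,0,0,0,0,0]]}}

```text
clock: 24.18
position: [0.5535, 0.2414, 0.0663]
tool_rot: [-3.14, -0.001, 1.571]
force: [0.2, -0.4, 1.0]
grip_width: 0.0849
```

Call:
{"api": "carry_out", "payload": {"targets": [[0,0,0,0,0,0,0],[0,0,-10,0,0,0,0],[0,0,-35,0,0,0,0],[0,0,-15,0,0,0,0],[-30,0.6,0,0,0,0,0]]}}

```text
clock: 24.6
position: [0.5548, 0.2177, 0.1309]
tool_rot: [3.139, -0.006, 1.577]
force: [0.8, 1.0, -0.5]
grip_width: 0.0853
```

Call:
{"api": "carry_out", "payload": {"targets": [[-30,0.6,0,0,0,0,0],[-30,0.6,0,0,0,0,0],[-30.5,0.6,0,0,0,0,0],[0,0,35,0,0,0,0],[0,0,30,0,0,0,0]]}}

```text
clock: 25.02
position: [0.5573, 0.1184, 0.062]
tool_rot: [3.14, -0.0, 1.567]
force: [1.1, -0.1, -1.0]
grip_width: 0.0857
```

Call:
{"api": "carry_out", "payload": {"targets": [[0,0,20,0,0,0,0],[0,0,0,0,0,0,0],[0,0,0,0,0,0,0],[0,0,0,0,0,0,0]]}}

```text
clock: 25.35
position: [0.5566, 0.1214, 0.0429]
tool_rot: [-3.141, -0.001, 1.571]
force: [0.3, -0.2, 0.7]
grip_width: 0.0852
```

```bash
python3 - <<'E'
from h import *
o=bot.observe();print(o['force'],o['grip_width'],o['position'])
g=cap('scene','s9'); P=world(g).reshape(-1,3)
s=P[(P[:,2]>.06)&(P[:,2]<.1)&(np.hypot(P[:,0]-.5535,P[:,1]-.243)<.03)]
print('loupe',len(s),cv2.minEnclosingCircle(s[:,:2].astype(np.float32)),s.max(0))
cv2.imwrite('pics/j9.png',cv2.resize(g['color'][160:300,240:400,::-1],(640,560),interpolation=cv2.INTER_CUBIC))
E
```

```text
[ 0.3332148  -0.21970905  0.72730448] 0.08523806783352038 [0.5565762  0.12141327 0.04287454]
loupe 326 ((0.5513578653335571, 0.2468540072441101), 0.02111215516924858) [0.56761223 0.26203635 0.08618917]
```

View pics/j9.png

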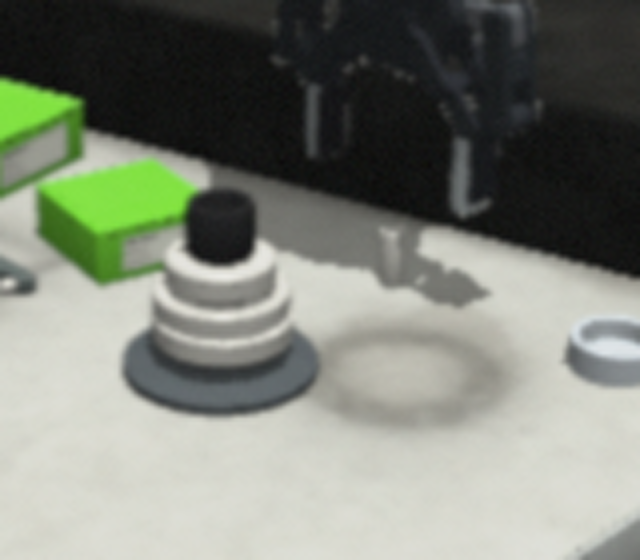

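```bash
python3 - <<'E'
from h import *
for n in('top0','scene0'):
    P=world(dict(np.load(f'/tmp/{n}.npz'))).reshape(-1,3)
    for x in (.5,.52,.54,.56,.58,.60,.62):
        s=P[(abs(P[:,0]-x)<.006)&(P[:,1]<.16)&(P[:,1]>-.05)]
        t=s[s[:,2]>.06]; u=s[(s[:,2]>.04)&(s[:,2]<.16)]
        print(n,x,'maxy z>.06',np.sort(t[:,1])[-4:].round(3),'z',np.median(t[:,2]).round(3), 'z>.04',np.sort(u[:,1])[-2:].round(3))
E
```

```text
top0 0.5 maxy z>.06 [0.042 0.042 0.043 0.043] z 0.092 z>.04 [0.043 0.043]
top0 0.52 maxy z>.06 [0.046 0.046 0.046 0.046] z 0.092 z>.04 [0.047 0.047]
top0 0.54 maxy z>.06 [0.05  0.05  0.051 0.051] z 0.092 z>.04 [0.051 0.051]
top0 0.56 maxy z>.06 [0.055 0.055 0.055 0.056] z 0.092 z>.04 [0.055 0.056]
top0 0.58 maxy z>.06 [0.058 0.058 0.058 0.059] z 0.092 z>.04 [0.059 0.059]
top0 0.6 maxy z>.06 [0.063 0.063 0.063 0.063] z 0.092 z>.04 [0.063 0.063]
top0 0.62 maxy z>.06 [0.067 0.067 0.067 0.067] z 0.092 z>.04 [0.067 0.067]
scene0 0.5 maxy z>.06 [0.045 0.045 0.045 0.045] z 0.091 z>.04 [0.045 0.045]
scene0 0.52 maxy z>.06 [0.048 0.049 0.049 0.049] z 0.092 z>.04 [0.05 0.05]
scene0 0.54 maxy z>.06 [0.053 0.053 0.054 0.056] z 0.093 z>.04 [0.055 0.056]
scene0 0.56 maxy z>.06 [0.057 0.057 0.058 0.058] z 0.093 z>.04 [0.058 0.058]
scene0 0.58 maxy z>.06 [0.061 0.061 0.061 0.062] z 0.093 z>.04 [0.062 0.062]
scene0 0.6 maxy z>.06 [0.067 0.067 0.067 0.067] z 0.093 z>.04 [0.067 0.067]
scene0 0.62 maxy z>.06 [0.069 0.069 0.069 0.071] z 0.093 z>.04 [0.069 0.071]
```

Call:
{"api": "carry_out", "payload": {"targets": [[3,-0.5,18,0,0,0,0],[0,0,10,0,0,0,0],[0,0,0,0,0,0,0],[0,0,0,0,0,0,255],[0,0,0,0,0,0,255]]}}

```text
clock: 25.82
position: [0.5557, 0.124, 0.0141]
tool_rot: [-3.14, -0.001, 1.571]
force: [-0.4, 0.1, 0.1]
grip_width: 0.0637
```

Call:
{"api": "carry_out", "payload": {"targets": [[0,0,0,0,0,0,255],[0,0,0,0,0,0,255],[0,0,0,0,0,0,255],[0,0,0,0,0,0,255],[0,0,0,0,0,0,255]]}}

```text
clock: 26.23
position: [0.5555, 0.1239, 0.0135]
tool_rot: [-3.14, -0.001, 1.571]
force: [-0.6, 0.4, 3.6]
grip_width: 0.0109
```

Call:
{"api": "carry_out", "payload": {"targets": [[0,0,0,0,0,0,255],[0,0,0,0,0,0,255],[0,0,0,0,0,0,255],[0,0,0,0,0,0,255],[0,0,0,0,0,0,255]]}}

```text
clock: 26.65
position: [0.5554, 0.124, 0.0135]
tool_rot: [-3.14, -0.001, 1.571]
force: [-1.6, -0.6, 4.9]
grip_width: 0.0109
```

Call:
{"api": "carry_out", "payload": {"targets": [[0,0,-15,0,0,0,255],[0,0,-25,0,0,0,255],[0,0,0,0,0,0,255],[-2.7,-31.7,0,0,0,0,255],[-2.7,-31.7,0,0,0,0,255]]}}

```text
clock: 27.07
position: [0.4918, 0.1185, 0.0534]
tool_rot: [-3.14, -0.002, 1.57]
force: [-0.4, 0.7, -0.5]
grip_width: 0.0107
```

Call:
{"api": "carry_out", "payload": {"targets": [[-2.7,-31.7,0,0,0,0,255],[-2.7,-31.7,0,0,0,0,255],[0,0,0,0,0,0,255],[0,0,0,0,0,0,255],[0,0,0,0,0,0,255]]}}

```text
clock: 27.48
position: [0.4294, 0.1134, 0.0537]
tool_rot: [-3.14, -0.001, 1.571]
force: [1.1, 0.0, 0.9]
grip_width: 0.0109
```

```bash
python3 - <<'E'
from h import *
o=bot.observe();print(o['force'],o['grip_width'],o['position'])
g=cap('scene','s10')
cv2.imwrite('pics/j10.png',cv2.resize(g['color'][180:290,320:460,::-1],(560,440),interpolation=cv2.INTER_CUBIC))
E
```

```text
[1.07222982 0.02685245 0.89506593] 0.010879990060791465 [0.42935705 0.11336941 0.05367644]
```

View pics/j10.png

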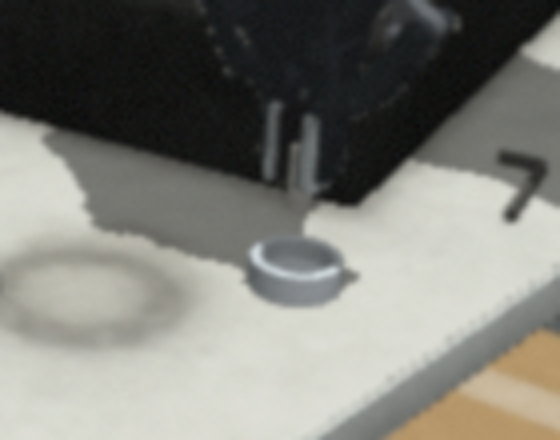

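```bash
python3 - <<'E'
from h import *
f=dict(np.load('/tmp/s10.npz')); Q=world(f)
c=f['color'][205:245,375:412,::-1]
cv2.imwrite('pics/j11.png',cv2.resize(c,None,fx=14,fy=14,interpolation=cv2.INTER_CUBIC))
for v in range(214,240,2): print(v,[f"{Q[v,u,2]*1000:.0f}" for u in range(384,404)])
P=Q.reshape(-1,3); s=P[(abs(P[:,0]-.429)<.05)&(abs(P[:,1]-.113)<.02)&(P[:,2]>.025)]; print(s.min(0),len(s))
E
```

```text
214 ['31', '74', '74', '77', '78', '79', '78', '77', '76', '74', '73', '82', '83', '84', '83', '85', '83', '85', '85', '84']
216 ['70', '69', '72', '72', '74', '75', '73', '73', '72', '72', '72', '79', '80', '79', '79', '79', '80', '82', '81', '81']
218 ['22', '66', '68', '70', '69', '71', '69', '69', '69', '69', '75', '75', '76', '76', '76', '76', '76', '77', '78', '76']
220 ['18', '62', '65', '67', '66', '66', '65', '64', '64', '67', '72', '71', '72', '73', '72', '71', '73', '74', '72', '72']
222 ['14', '13', '61', '62', '63', '62', '61', '62', '61', '62', '66', '67', '69', '69', '67', '68', '70', '70', '69', '67']
224 ['8', '11', '56', '57', '58', '57', '57', '56', '58', '59', '62', '63', '64', '66', '63', '65', '65', '65', '64', '64']
226 ['2', '3', '5', '5', '6', '6', '8', '9', '53', '54', '59', '60', '60', '60', '60', '58', '57', '56', '15', '432']
228 ['1', '1', '1', '2', '1', '2', '2', '3', '50', '51', '53', '50', '51', '57', '7', '9', '9', '10', '11', '13']
230 ['1', '2', '2', '2', '2', '1', '2', '1', '46', '47', '47', '46', '47', '46', '3', '1', '1', '5', '6', '8']
232 ['2', '2', '2', '1', '3', '2', '2', '2', '43', '42', '43', '43', '44', '42', '-0', '2', '2', '2', '3', '2']
234 ['2', '2', '2', '3', '2', '2', '1', '2', '1', '2', '1', '2', '3', '1', '3', '3', '3', '2', '2', '2']
236 ['0', '1', '1', '3', '2', '3', '3', '2', '1', '2', '2', '2', '2', '3', '1', '2', '2', '2', '1', '2']
238 ['2', '2', '1', '1', '1', '2', '2', '1', '3', '1', '2', '1', '1', '3', '2', '2', '3', '1', '2', '3']
[0.37909223 0.09321216 0.04191473] 3795
```

View pics/j11.png

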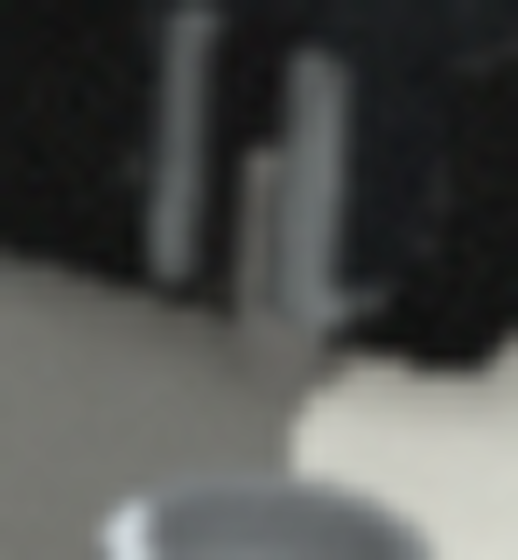

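Call:
{"api": "carry_out", "payload": {"targets": [[0,-0.5,12,0,0,0,255],[0,0,12,0,0,0,255],[0,0,8,0,0,0,255],[0,0,0,0,0,0,255],[0,0,0,0,0,0,255]]}}

```text
clock: 27.95
position: [0.4281, 0.1133, 0.0213]
tool_rot: [-3.139, -0.0, 1.571]
force: [-0.6, 0.6, 0.5]
grip_width: 0.0105
```

Call:
{"api": "carry_out", "payload": {"targets": [[0,0,1,0,0,0,255],[0,0,1,0,0,0,255],[0,0,0,0,0,0,255],[0,0,0,0,0,0,255]]}}

```text
clock: 28.28
position: [0.4282, 0.1131, 0.0198]
tool_rot: [-3.14, -0.001, 1.571]
force: [0.1, 0.0, -0.8]
grip_width: 0.0106
```

Call:
{"api": "carry_out", "payload": {"targets": [[0,0,1,0,0,0,255],[0,0,0.5,0,0,0,255],[0,0,0,0,0,0,255],[0,0,0,0,0,0,255]]}}

```text
clock: 28.62
position: [0.4283, 0.1132, 0.0184]
tool_rot: [-3.14, -0.001, 1.571]
force: [-1.8, -0.2, 9.4]
grip_width: 0.0108
```

Contact with the cup floor. Release gently, lift clear, then check.

Call:
{"api": "carry_out", "payload": {"targets": [[0,0,0,0,0,0,225],[0,0,0,0,0,0,200],[0,0,0,0,0,0,150],[0,0,0,0,0,0,100],[0,0,0,0,0,0,50]]}}

```text
clock: 29.03
position: [0.428, 0.1131, 0.018]
tool_rot: [-3.14, -0.001, 1.571]
force: [-0.1, 0.4, 0.2]
grip_width: 0.054
```

Call:
{"api": "carry_out", "payload": {"targets": [[0,0,0,0,0,0,0],[0,0,0,0,0,0,0],[0,0,-10,0,0,0,0],[0,0,-35,0,0,0,0],[0,0,-40,0,0,0,0]]}}

```text
clock: 29.45
position: [0.4265, 0.1132, 0.1035]
tool_rot: [-3.135, -0.0, 1.572]
force: [0.6, -0.9, 0.8]
grip_width: 0.0855
```

Call:
{"api": "carry_out", "payload": {"targets": [[0,0,-40,0,0,0,0],[0,0,-40,0,0,0,0],[0,0,-20,0,0,0,0],[0,0,0,0,0,0,0],[0,0,0,0,0,0,0]]}}

```text
clock: 29.87
position: [0.4287, 0.1128, 0.2045]
tool_rot: [3.141, -0.0, 1.57]
force: [0.2, 0.7, -0.6]
grip_width: 0.0857
```

```bash
python3 - <<'E'
from h import *
o=bot.observe();print(o['force'],o['grip_width'],o['position'])
g=cap('scene','s11'); P=world(g).reshape(-1,3)
for n,c,r,a,b in(('loupe',(.5535,.243),.03,.08,.09),('head',(.5535,.243),.03,.052,.064),('ring',(.5535,.243),.035,.037,.048),('block',(.5535,.243),.035,.02,.036),('pin',(.428,.111),.02,.025,.045),('cup',(.428,.111),.03,.008,.02)):
    s=P[(P[:,2]>a)&(P[:,2]<b)&(np.hypot(P[:,0]-c[0],P[:,1]-c[1])<r)]
    print(n,len(s),[np.round(q,4) for q in cv2.minEnclosingCircle(s[:,:2].astype(np.float32))],s.max(0).round(4)) if len(s) else print(n,0)
cv2.imwrite('pics/j12.png',cv2.resize(g['color'][170:320,230:470,::-1],(800,500),interpolation=cv2.INTER_CUBIC))
E
```

```text
[ 0.15807767  0.69501948 -0.55491654] 0.08567014203808489 [0.42869785 0.11284389 0.20447394]
loupe 116 [array([0.5524, 0.2443]), np.float64(0.0172)] [0.5693 0.2603 0.0857]
head 253 [array([0.5527, 0.2451]), np.float64(0.0263)] [0.5788 0.2688 0.0639]
ring 235 [array([0.5513, 0.2458]), np.float64(0.0308)] [0.581  0.2751 0.0478]
block 317 [array([0.5478, 0.2455]), np.float64(0.032)] [0.5795 0.2759 0.0359]
pin 54 [array([0.4278, 0.1123]), np.float64(0.0073)] [0.4328 0.1187 0.0384]
cup 254 [array([0.4271, 0.112 ]), np.float64(0.0237)] [0.4495 0.1355 0.0198]
```

View pics/j12.png

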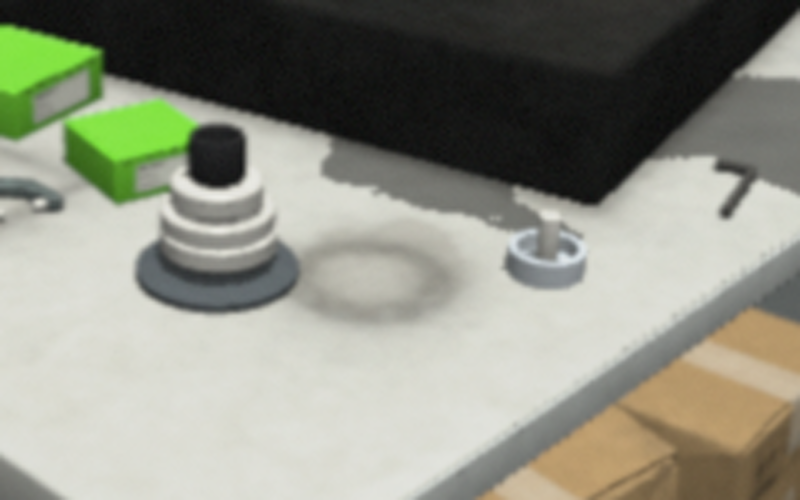

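The stack stands level at (217,215), the pin stands in its cup at (547,240), and the hex key and micrometer are where they were. Handing in.

```bash
python3 -c "
from workcell import bot
print(bot.job_done())"
```

```text
the job is handed in; nothing more can be done
None
```

The kit is put away and the job was handed in at about 30 s of the 117 s allowed; no verdict comes back. On the stand are the block, the ring, the anvil through the ring and the loupe on top. The gauge pin stands in its cup.

**Last camera checks:**
- **Stack:** the middles of the block, ring, anvil and loupe agree to within about 5 mm. Most of that is the block's partly hidden outline; the other three agree to within 2 mm. The tops read about 59 mm for the anvil and 86 mm for the loupe, against 58 and 84 mm expected.
- **Pin:** it is within 1 mm of the cup's middle and upright. Its top was not pinned down; the highest reading was 38 mm against 35 mm expected.
- **Bystanders:** the hex key and the part of the micrometer in view looked unmoved in the last picture. I did not measure them again.
- **Gripper:** open and about 20 cm clear, touching nothing.

**What went wrong on the way:**
- My first wrist direction ran into the last joint's limit, so I turned the gripper 90 degrees before the first grasp.
- The first ring grasp was too high and slid over the top, pressing at up to about 32 N at the readings I took. The ring did not move, and the second, lower grasp held.

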